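# Unload the locked curing drawer into the free carrier bay

### The job

Slide the curing chamber's red safety catch fully aside, then pull the blue drawer all the way out by its bar handle and leave it open. Set the aluminium housing from the drawer upright, without dropping it, squarely on the yellow pad between the end stops of the black carrier's empty bay; the drawer lets you hold it only by its ends and the carrier only by its sides, so put it down on the mat and take it again on the way. Leave the finished housing and the tools, bottle and jar where they are.

Things in the scene. Friction and masses are not known exactly. Their poses are not given: they have to be found in the camera images.
- chamber: Bench-top curing chamber, fixed: white box 200 deep (x) x 180 wide (y) x 122 high mm with an amber window in its roof. Origin: middle of its front face at table level; x points into the chamber, away from the robot (up to about 0.12 rad of yaw), y to its left, z up. It carries the drawer and the catch.
- catch (a joint): Sliding red safety catch on the chamber roof's front edge, in m: 0 locked, slides towards the chamber's -y (to the right seen from the robot), stop at 0.045; starts at 0 to 0.008. Its tooth blocks the drawer's steel lug until about 0.028; fully aside is within 9 mm of the stop. About 3 N of friction; stays where left.
- catch_grip (a point): Point in the catch's upright fin, 155 mm above the table; axes as the chamber. Fin 44 long (x) x 14 wide (y), top at 169 mm, rising from the catch's flat plate (top at 132 mm) on the roof (122 mm). Pinch the fin from above across y. The tooth reaches 30 mm out from the chamber face, bottom at 106 mm.
- drawer (a joint): Drawer in m: 0 shut, slides out towards the robot (chamber -x), stop at 0.14. About 2.5 N of friction plus light damping; stays where it is left. All the way out means within about 12 mm of the stop.
- drawer_handle (a point): Centre of the drawer's dark bar handle, 98 mm above the table, moves with the drawer; axes as the chamber. Bar 120 long (y), 12 thick (x), 16 high, posts at y = +-55 mm. 60 mm are free between bar and blue drawer front (168 wide, top at 105 mm, steel lug in the middle up to 122 mm). Pinch it from above across x, at its middle or left half, clear of the catch.
- housing: Loose aluminium block 64 (x) x 44 (y) x 50 (z) mm, about 0.3 kg, two dark bores and four screws on top. Origin: underside centre, z up. Starts in the shut drawer within 4 mm of point nest, its long x axis along the chamber's y, and travels with the drawer. To be moved.
- nest (a point): Middle of the housing's place on the drawer floor, 28 mm above the table, 75 mm behind the chamber face when shut; moves with the drawer, axes as the chamber. Two upright polished plates (60 long in y, top 74 mm above the table) stand 3 mm off the housing's long sides, so there it is gripped only by its ends, 64 mm apart, from above. Drawer sides are 46 mm high, 40 mm off the ends.
- carrier: Black carrier, fixed: base plate 130 (x) x 200 (y) x 10 mm, yaw up to about 0.2 rad. Origin: underside centre. Two bays centred at x = 0, y = +-50 mm, each with two end stops facing along x, 72 mm apart inside, 40 wide (y), top 58 mm above the table. Bays are open at the sides: a housing there (long axis along x) is gripped across its 44 mm width, with 56 mm free to the next one.
- pad: Yellow pad 62 (x) x 42 (y) x 4 mm, fixed on the carrier's base plate in the middle of the empty bay (either bay); axes as the carrier. Origin: its underside centre, 10 mm above the table, so its top is at 14 mm.
- finished: The finished housing, same as the other one, loose, standing in the other bay of the carrier on the bare base plate. Leave it.
- mat_spot (a point): Centre, on the table surface, of a patch of blue mat (120 x 120 mm) that is always free, for setting the housing down.
- glue: Red glue bottle, 52 dia. x 130 mm, loose, standing behind the free patch. Origin: underside centre.
- screwdriver: Orange screwdriver, 170 mm, lying loose between the robot and the free patch, roughly along y. Origin: underside, middle.
- brush: Blue-handled brush, 170 mm, lying loose to the left of the chamber.
- pliers: Red-handled pliers, 150 mm, lying loose behind the carrier.
- jar: Amber jar with a black lid, 64 dia. x 70 mm, loose, standing to the left of the drawer.

How it is judged:
By the outcome, as a careful person would: the job done as asked, in the order asked, and still so for the second after the job is handed in, with the robot touching nothing.
It also fails if it takes over 72 s, if anything falls off the work surface, if the arm or the gripper's body presses on something with over 40 N, if the wrist force passes 120 N, or if a joint passes its speed limit or range.

### The arm

A 6-joint arm with a two-finger parallel gripper is mounted at the origin on the work surface. World frame = base frame: x ahead of the robot, y to its left, z up, the work surface at z = 0. Lengths are in m, angles in rad, forces in N, time in s.
With the tool pointing down it reaches from about 0.3 to 0.875 m from the base axis. Payload 6.4 kg.
Tool frame: the origin (TCP) lies on the mounting face of the last link; the fingertips stand 166 mm ahead of it and the grasp point (between the pads) lies 147 mm ahead of it; z points along the fingers, y is the line along which they close (so a half turn about z gives the same grasp; the last joint's range is limited). The gripper opens to 88 mm and grips with 3 to 60 N. Pads are 18 mm wide; open, the fingers measure 123 mm over their backs; the gripper's body (75 mm by 187 mm) begins 45 mm behind the grasp point.
Start: joints at [1.031, 0.181, 1.607, -0, 1.354, -0.206], TCP at [0.188, 0.543, 0.405] pointing down, gripper open.
Joint ranges: [-2.99, 2.99], [-0.89, 2.07], [0.3, 2.58], [-1.14, 4.28], [0, 2.63], [-3.12, 3.12]. Speed limits (rad/s): [2.57, 2.57, 3.01, 3.14, 3.14, 3.14].

### API

Orientations are given as a unit quaternion [x, y, z, w].
In Python, from rig import robot gives the robot as it stands.
- The arm moves only by the tool send_rows, never from a script. Its argument "deltas" is a list that holds one entry, the list of rows, each a list of 6 numbers: the shift along the world's x, y, z each as a share of 15 cm, from -1 to 1, then the turn, a rotation vector about the world's x, y, z each as a share of 1.5 rad, from -1 to 1. In form: [[[tx, ty, tz, ax, ay, az], ...]]. A call has 1 to 20 rows; each row shifts and turns the commanded pose from where the row before left it; what a row does not reach is not made up. A row lasts 1/8 s, in which the tool goes at most 62.5 mm and 10.7 degrees, less where a joint would pass 70% of its speed; a pose out of reach is approached as far as the arm can. A call with a number of a shift or a turn outside -1 to 1 is refused whole. A call with a gripper value outside its range is refused whole. "grip" is the opening, from 0 (shut) to 1 (fully open), set as the call begins (left out, the last holds). The fingers move at their own pace and stop on an object; "grip_force" is the grip in N (left out, the last holds). Time passes only in rows, so rows that do not move let the fingers close. It gives the time, the measured TCP pose, the force, the opening and the grip force at its end, in the units of the state.
- robot.observe(): the state, without advancing time (a new reading comes with each control period).
- robot.camera(name): name is "scene" or "top"; returns the picture (400x640x3 uint8, red, green, blue); there is no depth.
- robot.camera_model(name): a dict with "fx", "fy", "cx", "cy" (pixels), "world_from_camera" (4x4, takes a point from camera to world coordinates). Camera axes: x right, y up, looking along -z (the intrinsics and any distortion apply to the point x, -y, -z); pixel columns grow to the right and rows downward; lengths in m; the calibration is good to about 2 mm. A picture is of the moment at which its call begins. camera_model takes no time and is no camera call.
- robot.finish_job(): hands the job in; it is judged then, once.
The state is a dict: "time_s": time; "q": joint angles; "qd": joint speeds; "joint_torque": joint torques, N m; "eef_pos": TCP position; "ee_rot": TCP orientation; "contact_force": force on the tool from outside, world axes, zero at the start; "ft_torque": the same for the moment, N m; "opening": finger opening in m; "gripper_force": force on a finger pad.
Only numpy, scipy, OpenCV 4.12 (cv2) and the standard library are available. Lean on these libraries where they do the work, as an engineer would, in place of code of your own. Each camera call takes 0.05 s, during which the arm holds its last target. There are 200 camera calls.

## Working session

There is one attempt and no reset: what is moved stays moved. The work goes in short steps, Python scripts to look and compute and a tool call to move; the robot and the scene stay as the last step left them, time stands still between calls to the robot, and variables do not carry over. Pictures are saved under pics/ and viewed, at most 10 in all, crops included, and the job is handed in when it is done.

Besides the shell and the picture viewer there is one more tool, called after "Call:" as a command line: name --argument value ..., lists and objects as JSON in quotes. send_rows: Moves the arm, as the interface text tells. Shift numbers are shares of 15 cm and turn numbers shares of 1.5 rad, none past 1 either way. Its arguments: {"type":"object","properties":{"deltas":{"type":"array","items":{"type":"array","items":{"type":"array","items":{"type":"number","minimum":-1,"maximum":1}}}},"grip":{"type":"number"},"grip_force":{"type":"number"}},"required":["deltas"]}

```bash
mkdir -p pics
python3 - <<'E'
from rig import robot
import cv2
for n in ("scene","top"):
    im=robot.camera(n); cv2.imwrite(f"pics/{n}0.png",im[:,:,::-1])
    m=robot.camera_model(n); print(n,{k:v for k,v in m.items()})
o=robot.observe(); print({k:o[k] for k in("time_s","eef_pos","ee_rot","opening","contact_force")})
E
```

```text
scene {'fx': 490.80681025742916, 'fy': 490.80681025742916, 'cx': 323.279648859892, 'cy': 196.54343798302554, 'world_from_camera': array([[-0.72871169, -0.45678222,  0.51022473,  1.21328286],
       [ 0.68460846, -0.50445144,  0.52615587,  0.69905937],
       [ 0.01704496,  0.7327201 ,  0.68031664,  0.96784463],
       [ 0.        ,  0.        ,  0.        ,  1.        ]])}
top {'fx': 393.1736442686232, 'fy': 393.1736442686232, 'cx': 314.6364369080419, 'cy': 194.71423651819975, 'world_from_camera': array([[ 0.16321218,  0.96708385, -0.1952194 ,  0.37738756],
       [-0.98657901,  0.15900798, -0.03712573,  0.01905232],
       [-0.00486225,  0.19865873,  0.98005667,  1.04341341],
       [ 0.        ,  0.        ,  0.        ,  1.        ]])}
{'time_s': 0.1, 'eef_pos': array([0.18823044, 0.5430731 , 0.40390677]), 'ee_rot': array([ 1.66101887e-01,  9.86108274e-01, -7.42293599e-04, -2.89327768e-04]), 'opening': 0.08797245906235836, 'contact_force': array([-0.39825339,  0.20026853, -0.48799502])}
```

View pics/scene0.png

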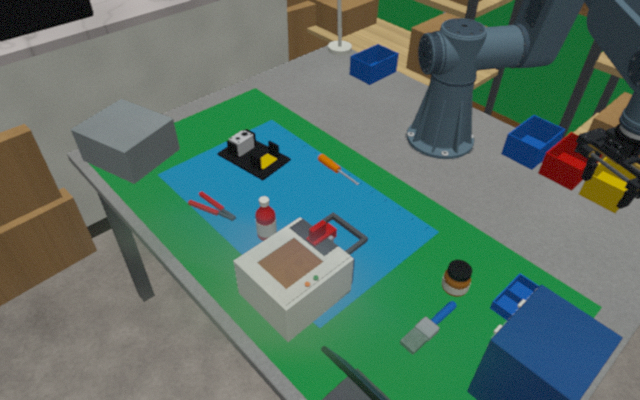

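View pics/top0.png

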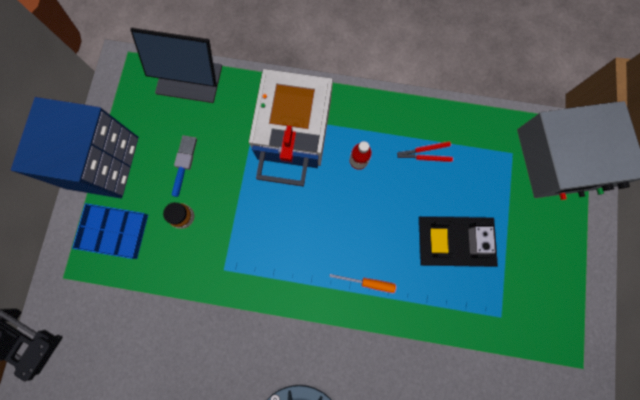

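```bash
cat > h.py <<'E'
import numpy as np, cv2
from rig import robot
def ray(n,u,v):
    m=robot.camera_model(n); T=m["world_from_camera"]
    d=T[:3,:3]@np.array([(u-m["cx"])/m["fx"],-(v-m["cy"])/m["fy"],-1]); return T[:3,3],d
def at(n,u,v,z):
    o,d=ray(n,u,v); return (o+d*(z-o[2])/d[2])[:2]
def proj(n,p):
    m=robot.camera_model(n); T=np.linalg.inv(m["world_from_camera"]); c=T[:3,:3]@np.array(p)+T[:3,3]
    return np.array([m["cx"]+m["fx"]*c[0]/-c[2], m["cy"]-m["fy"]*c[1]/-c[2]])
def crop(im,u0,v0,w,h,s=4): return cv2.resize(im[v0:v0+h,u0:u0+w],None,fx=s,fy=s,interpolation=cv2.INTER_CUBIC)
E
python3 - <<'E'
from h import *
t=cv2.imread("pics/top0.png"); s=cv2.imread("pics/scene0.png")
o=np.zeros((560,760,3),np.uint8)
o[:540,:400]=crop(t,240,60,100,135); o[:280,400:760]=crop(t,412,205,90,70); o[280:560,400:740]=crop(s,290,205,85,70)
cv2.imwrite("pics/c1.png",o)
E
```

```text
(no output)
```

View pics/c1.png

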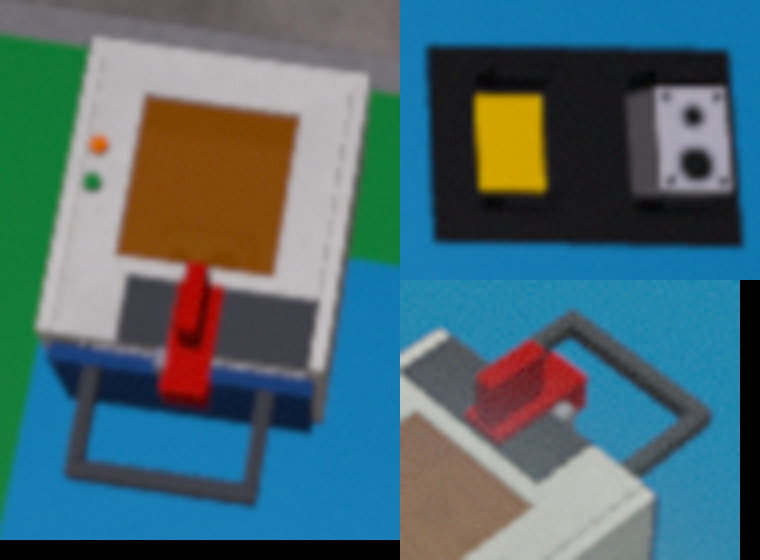

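Run:
```python
from h import *
T=lambda u,v,z:at("top",240+(u+.5)/4-.5,60+(v+.5)/4-.5,z)
C=lambda u,v,z:at("top",412+(u-400+.5)/4-.5,205+(v+.5)/4-.5,z)
def fit(model,meas):
    A=np.array(model);B=np.array(meas);a=A-A.mean(0);b=B-B.mean(0)
    y=np.arctan2((a[:,0]*b[:,1]-a[:,1]*b[:,0]).sum(),(a*b).sum());R=np.array([[np.cos(y),-np.sin(y)],[np.sin(y),np.cos(y)]])
    t=B.mean(0)-R@A.mean(0); print("yaw",y.round(3),"t",t.round(4),"res mm\n",((B-(A@R.T+t))*1000).round(1)); return y,R,t
y,R,t=fit([(.2,.09),(.2,-.09),(0,.09),(0,-.09)],[T(92,38,.122),T(368,75,.122),T(37,335,.122),T(320,370,.122)])
print("handle",[(R.T@(T(*p,.106)-t)).round(4) for p in((70,468),(254,494))])
print("fin back/front top",[(R.T@(T(*p,.169)-t)).round(4) for p in((197,266),(187,340))])
for q in(0,.008):
  for x in (0,.044): print(proj("top",[*(R@[x,-q]+t),.169]))
c=fit([(.065,.1),(.065,-.1),(-.065,-.1),(-.065,.1)],[C(428,47,.01),C(728,52,.01),C(742,245,.01),C(435,241,.01)])
p=fit([(.031,.021),(.031,-.021),(-.031,-.021),(-.031,.021)],[C(474,94,.014),C(543,94,.014),C(547,192,.014),C(480,192,.014)])
print("pad expected",c[1]@[0,.05]+c[2])
for n,u,v,z in(("gluebase",360,163,0),("screw",362,283,.01),("jar",178,215,.07)): print(n,at("top",u,v,z).round(3))
```

```text
yaw 0.019 t [0.6645 0.1464] res mm
 [[ 0.  -1.4]
 [-0.4  0.4]
 [-1.1 -1.9]
 [ 1.5  2.9]]
handle [array([-0.0775,  0.0565]), array([-0.0775, -0.0578])]
fin back/front top [array([ 0.0395, -0.0083]), array([-0.0063, -0.0097])]
[282.7200473  141.49508987]
[285.7131711 123.8771033]
[286.10304743 141.96141543]
[289.06554941 124.33400602]
yaw 0.148 t [ 0.5222 -0.3303] res mm
 [[-1.6 -1.4]
 [-2.2  0.6]
 [ 2.1  1.6]
 [ 1.8 -0.8]]
yaw 0.156 t [ 0.5156 -0.2825] res mm
 [[ 0.4  1.5]
 [ 1.3 -1.5]
 [-0.6 -0.6]
 [-1.1  0.6]]
pad expected [ 0.5148713  -0.28081119]
gluebase [ 0.693 -0.05 ]
screw [ 0.375 -0.099]
jar [0.465 0.385]
```

Top view: fin top runs about (289,126)–(287,145), the handle bar about (257,177)–(303,183), the pad is centred near (439,240) and the carrier near (457,241). The chamber fit is within 3 mm, and the pad agrees with where the carrier puts it to 2 mm. I'll move above the fin first.

Call:
send_rows --deltas '[[[0.235,-0.193,0,0,0,0.0168],[0.235,-0.193,0,0,0,0.0168],[0.235,-0.193,0,0,0,0.0168],[0.235,-0.193,0,0,0,0.0168],[0.235,-0.193,0,0,0,0.0168],[0.235,-0.193,0,0,0,0.0168],[0.235,-0.193,0,0,0,0.0168],[0.235,-0.193,0,0,0,0.0168],[0.235,-0.193,0,0,0,0.0168],[0.235,-0.193,0,0,0,0.0168],[0.235,-0.193,0,0,0,0.0168],[0.235,-0.193,0,0,0,0.0168],[0.235,-0.193,0,0,0,0.0168],[0.235,-0.193,0,0,0,0.0168],[0,0,0,0,0,0],[0,0,0,0,0,0]]]' --grip 0.6 --grip_force 30

```text
time_s: 2.1
eef_pos: [0.6815, 0.1382, 0.4038]
ee_rot: [-0.009, 1.0, 0.0, -0.001]
contact_force: [-0.1, 0.3, 0.7]
opening: 0.0528
gripper_force: 0.0
```

Call:
send_rows --deltas '[[[0,0,-0.2,0,0,0],[0,0,-0.2,0,0,0],[0,0,-0.15,0,0,0],[0,0,-0.115,0,0,0],[0,0,0,0,0,0],[0,0,0,0,0,0]]]'

```text
time_s: 2.85
eef_pos: [0.6821, 0.1384, 0.3062]
ee_rot: [-0.01, 1.0, 0.0, 0.001]
contact_force: [-0.5, 0.5, 0.8]
opening: 0.0525
gripper_force: 0.0
```

Call:
send_rows --deltas '[[[0,0,0,0,0,0],[0,0,0,0,0,0],[0,0,0,0,0,0],[0,0,0,0,0,0],[0,0,0,0,0,0],[0,0,0,0,0,0]]]' --grip 0 --grip_force 25

```text
time_s: 3.6
eef_pos: [0.6819, 0.1381, 0.305]
ee_rot: [-0.009, 1.0, 0.0, 0.0]
contact_force: [0.3, 1.5, 1.6]
opening: 0.0139
gripper_force: 25.0
```

Call:
send_rows --deltas '[[[0.001,-0.04,0,0,0,0],[0.001,-0.04,0,0,0,0],[0.001,-0.04,0,0,0,0],[0.001,-0.04,0,0,0,0],[0.001,-0.04,0,0,0,0],[0.001,-0.03,0,0,0,0],[0,0,0,0,0,0],[0,0,0,0,0,0]]]'

```text
time_s: 4.6
eef_pos: [0.6827, 0.1028, 0.305]
ee_rot: [-0.009, 1.0, -0.001, -0.0]
contact_force: [-6.3, -0.8, 4.9]
opening: 0.014
gripper_force: 25.0
```

Call:
send_rows --deltas '[[[0,-0.02,0,0,0,0],[0,0,0,0,0,0],[0,0,0,0,0,0]]]'

```text
time_s: 4.97
eef_pos: [0.6826, 0.1012, 0.305]
ee_rot: [-0.01, 1.0, 0.0, -0.0]
contact_force: [-4.8, 3.8, 4.8]
opening: 0.014
gripper_force: 25.0
```

Call:
send_rows --deltas '[[[0,-0.02,0,0,0,0],[0,0,0,0,0,0],[0,0,0,0,0,0]]]'

```text
time_s: 5.35
eef_pos: [0.6825, 0.1003, 0.305]
ee_rot: [-0.01, 1.0, 0.002, 0.0]
contact_force: [-3.8, 12.9, 4.4]
opening: 0.0139
gripper_force: 25.0
```

Call:
send_rows --deltas '[[[0,0.01,0,0,0,0],[0,0,0,0,0,0],[0,0,0,0,0,0],[0,0,0,0,0,0],[0,0,0.2,0,0,0],[0,0,0.25,0,0,0],[0,0,0.2,0,0,0],[-0.064,0.05,0,0,0,-0.1047],[-0.064,0.05,0,0,0,-0.1047],[-0.064,0.05,0,0,0,-0.1047],[-0.064,0.05,0,0,0,-0.1047],[-0.064,0.05,0,0,0,-0.1047],[-0.064,0.05,0,0,0,-0.1047],[-0.064,0.05,0,0,0,-0.1047],[-0.064,0.05,0,0,0,-0.1047],[-0.064,0.05,0,0,0,-0.1047],[-0.064,0.05,0,0,0,-0.1047],[0,0,0,0,0,0],[0,0,0,0,0,0]]]' --grip 0.5

```text
time_s: 7.72
eef_pos: [0.5871, 0.1736, 0.4026]
ee_rot: [0.699, 0.715, 0.0, 0.0]
contact_force: [-1.2, -0.1, 0.1]
opening: 0.0439
gripper_force: 0.0
```

Run:
```python
from h import *
t=robot.camera("top")[:,:,::-1].copy(); s=robot.camera("scene")[:,:,::-1].copy()
o=np.zeros((560,800,3),np.uint8)
o[:560,:400]=crop(t,240,60,100,140); o[:400,400:800]=crop(s,280,180,100,100)
cv2.imwrite("pics/c2.png",o)
```

```text
(no output)
```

View pics/c2.png

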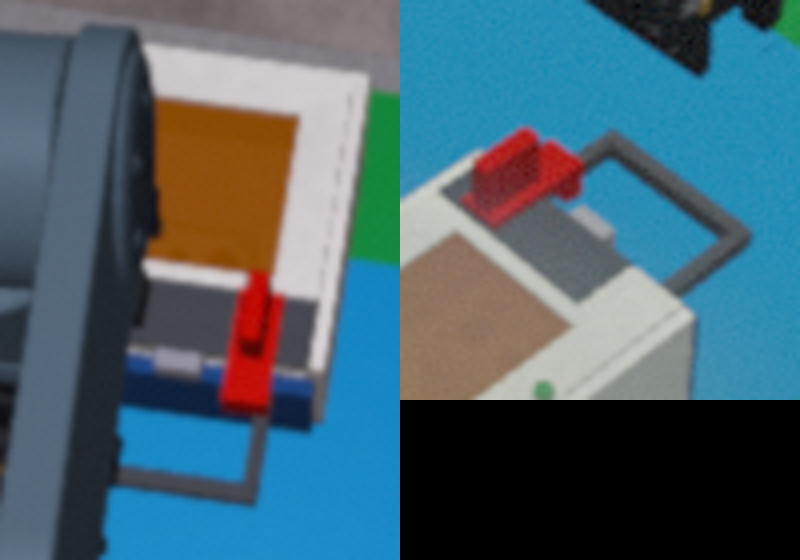

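The catch is at the right end of its plate and clear of the lug (lug at crop (178,360), catch at (250,340)). Next I'll take the handle.

Call:
send_rows --deltas '[[[0,0,-0.25,0,0,0],[0,0,-0.3,0,0,0],[0,0,-0.25,0,0,0],[0,0,-0.15,0,0,0],[0,0,-0.09,0,0,0],[0,0,0,0,0,0],[0,0,0,0,0,0]]]'

```text
time_s: 8.7
eef_pos: [0.5874, 0.174, 0.2477]
ee_rot: [0.7, 0.714, 0.001, 0.001]
contact_force: [-0.7, 0.1, -0.3]
opening: 0.0442
gripper_force: 0.0
```

Call:
send_rows --deltas '[[[0,0,0,0,0,0],[0,0,0,0,0,0],[0,0,0,0,0,0],[0,0,0,0,0,0],[0,0,0,0,0,0]]]' --grip 0 --grip_force 30

```text
time_s: 9.32
eef_pos: [0.587, 0.174, 0.2468]
ee_rot: [0.7, 0.714, 0.0, 0.0]
contact_force: [0.9, -0.5, 2.8]
opening: 0.0116
gripper_force: 30.0
```

Call:
send_rows --deltas '[[[-0.03,-0.0006,0,0,0,0],[-0.06,-0.0012,0,0,0,0],[-0.07,-0.0014,0,0,0,0],[-0.07,-0.0014,0,0,0,0],[-0.07,-0.0014,0,0,0,0],[-0.07,-0.0014,0,0,0,0],[-0.07,-0.0014,0,0,0,0],[-0.07,-0.0014,0,0,0,0],[-0.07,-0.0014,0,0,0,0],[-0.07,-0.0014,0,0,0,0],[-0.07,-0.0014,0,0,0,0],[-0.07,-0.0014,0,0,0,0],[-0.05,-0.001,0,0,0,0],[-0.04,-0.0008,0,0,0,0],[-0.02,-0.0004,0,0,0,0],[-0.01,0,0,0,0,0],[0,0,0,0,0,0],[0,0,0,0,0,0]]]'

```text
time_s: 11.58
eef_pos: [0.4497, 0.1719, 0.2467]
ee_rot: [0.7, 0.714, 0.001, -0.001]
contact_force: [1.4, 7.1, 5.6]
opening: 0.0113
gripper_force: 30.0
```

Call:
send_rows --deltas '[[[-0.015,0,0,0,0,0],[0,0,0,0,0,0],[0,0,0,0,0,0]]]'

```text
time_s: 11.95
eef_pos: [0.4479, 0.1719, 0.2468]
ee_rot: [0.7, 0.714, 0.001, -0.0]
contact_force: [4.1, 8.3, 0.7]
opening: 0.0119
gripper_force: 30.0
```

Call:
send_rows --deltas '[[[0.01,0,0,0,0,0],[0,0,0,0,0,0],[0,0,0,0,0,0],[0,0,0.2,0,0,0],[0,0,0.4,0,0,0],[0,0,0.3,0,0,0],[0,0,0.12,0,0,0],[0,-0.18,0,0,0,0.1047],[0,-0.18,0,0,0,0.1047],[0,-0.18,0,0,0,0.1047],[0,-0.18,0,0,0,0.1047],[0,-0.18,0,0,0,0.1047],[0,-0.18,0,0,0,0.1047],[0,-0.18,0,0,0,0.1047],[0,-0.18,0,0,0,0.1047],[0,-0.18,0,0,0,0.1047],[0,-0.18,0,0,0,0.1047],[0,0,0,0,0,0]]]' --grip 0.5

```text
time_s: 14.2
eef_pos: [0.4493, -0.1, 0.3991]
ee_rot: [-0.008, 1.0, 0.0, -0.0]
contact_force: [0.3, -0.6, -0.4]
opening: 0.0443
gripper_force: 0.0
```

Run:
```python
from h import *
t=robot.camera("top")[:,:,::-1].copy(); s=robot.camera("scene")[:,:,::-1].copy()
cv2.imwrite("pics/t3.png",t)
o=np.zeros((540,800,3),np.uint8)
o[:540,:400]=crop(t,240,115,100,135); o[:400,400:800]=crop(s,290,170,100,100)
cv2.imwrite("pics/c3.png",o)
```

```text
(no output)
```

View pics/c3.png

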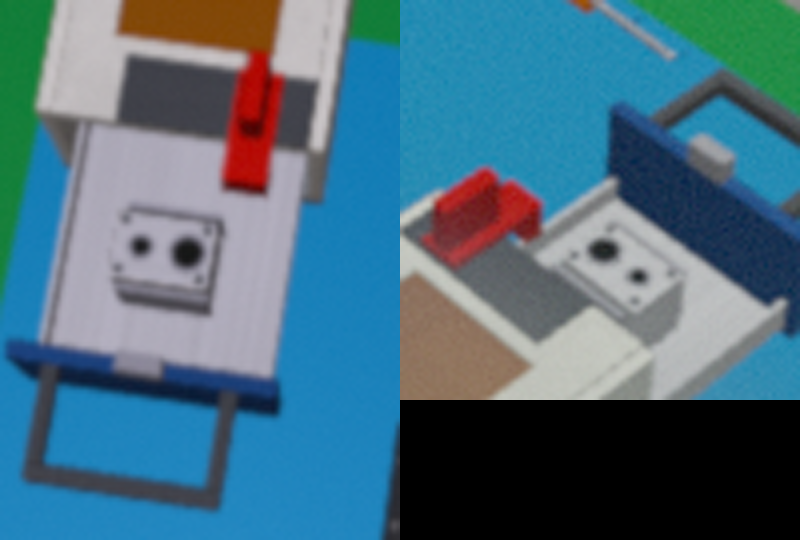

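Run:
```python
from h import *
T=lambda u,v,z:at("top",240+(u+.5)/4-.5,115+(v+.5)/4-.5,z)
S=lambda u,v,z:at("scene",290+(u-400+.5)/4-.5,170+(v+.5)/4-.5,z)
P=[T(*p,.078) for p in((127,217),(118,266),(205,282),(212,232))]
print("screws mean",np.mean(P,0),"yaw long",[np.arctan2(*((a-b)[::-1])) for a,b in((P[0],P[3]),(P[1],P[2]))],np.linalg.norm(P[0]-P[3]),np.linalg.norm(P[0]-P[1]))
P=[T(*p,.078) for p in((123,205),(113,275),(212,291),(222,220))]
print("corners",np.mean(P,0),[np.arctan2(*((a-b)[::-1])) for a,b in((P[0],P[3]),(P[1],P[2]))],np.linalg.norm(P[0]-P[3]),np.linalg.norm(P[0]-P[1]))
P=[S(*p,.078) for p in((612,230),(575,260),(637,300),(672,268))]
print("scene",np.mean(P,0),np.linalg.norm(P[0]-P[3]),np.linalg.norm(P[0]-P[1]))
a,b=T(24,475,.106),T(216,503,.106); print("handle",a,b,(a+b)/2,"yaw",np.arctan2(*((a-b)[::-1]))-np.pi/2)
a,b=T(10,345,.105),T(278,382,.105); print("front edge",np.arctan2(*((a-b)[::-1]))-np.pi/2,np.linalg.norm(a-b))
```

```text
screws mean [0.60120625 0.1471078 ] yaw long [np.float64(1.5537606742125714), np.float64(1.5477491432746229)] 0.055012218695345186 0.03236010253477669
corners [0.60242526 0.14604336] [np.float64(1.5783779634842965), np.float64(1.5699933334363934)] 0.06387332064753283 0.04600296805755133
scene [0.6020145  0.15062667] 0.047783174095731074 0.03491035933963104
handle [0.44447706 0.20175882] [0.44673172 0.08577626] [0.44560439 0.14376754] yaw 0.019437192941036407
front edge 0.02438075935865336 0.16447510931883444
```

Call:
send_rows --deltas '[[[0.136,0.235,0,0,0,0],[0.136,0.235,0,0,0,0],[0.136,0.235,0,0,0,0],[0.136,0.235,0,0,0,0],[0.136,0.235,0,0,0,0],[0.136,0.235,0,0,0,0],[0.13,0.235,0,0,0,0],[0,0,0,0,0,0],[0,0,-0.2,0,0,0],[0,0,-0.3,0,0,0],[0,0,-0.1,0,0,0],[0,0,0,0,0,0],[0,0,0,0,0,0]]]' --grip 1

```text
time_s: 15.92
eef_pos: [0.5921, 0.148, 0.3114]
ee_rot: [-0.009, 1.0, 0.0, 0.001]
contact_force: [0.8, 0.1, 0.1]
opening: 0.0883
gripper_force: 0.0
```

Run:
```python
from h import *
t=robot.camera("top")[:,:,::-1].copy(); s=robot.camera("scene")[:,:,::-1].copy()
o=np.zeros((600,800,3),np.uint8)
o[:540,:300]=crop(t,260,115,75,135); o[:600,300:800]=crop(s,285,140,100,120,5)
cv2.imwrite("pics/c4.png",o)
print([at("top",240+(u+.5)/4-.5,115+187.5/4-.5,.132) for u in(223,268)])
```

```text
[array([0.63220026, 0.1126958 ]), array([0.6365828, 0.0859683])]
```

View pics/c4.png

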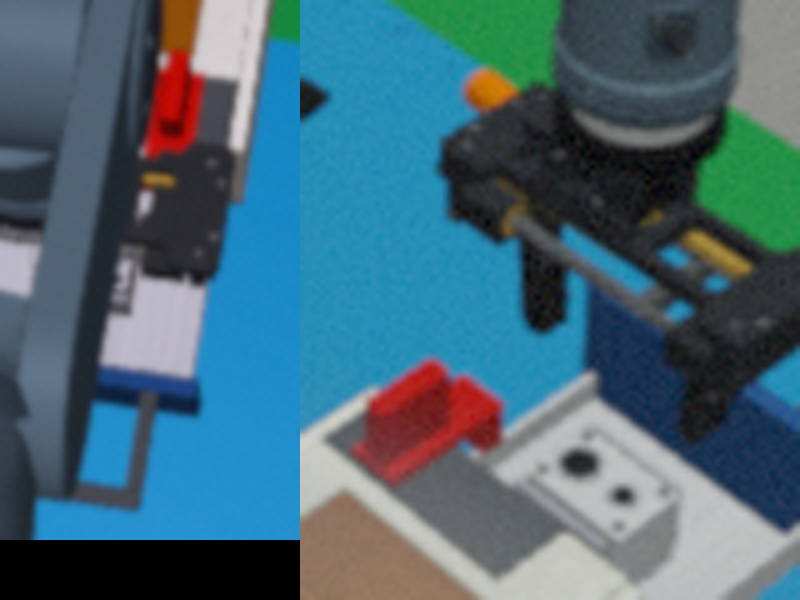

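Call:
send_rows --deltas '[[[-0.007,-0.005,-0.1,0,0,0],[0,0,-0.15,0,0,0],[0,0,-0.15,0,0,0],[0,0,-0.15,0,0,0],[0,0,-0.1,0,0,0],[0,0,-0.05,0,0,0],[0,0,0,0,0,0],[0,0,0,0,0,0]]]'

```text
time_s: 17.02
eef_pos: [0.5908, 0.1473, 0.2053]
ee_rot: [-0.01, 1.0, 0.0, 0.001]
contact_force: [0.4, -0.2, -0.2]
opening: 0.0884
gripper_force: 0.0
```

Call:
send_rows --deltas '[[[0,0,0,0,0,0],[0,0,0,0,0,0],[0,0,0,0,0,0],[0,0,0,0,0,0],[0,0,0,0,0,0]]]' --grip 0.4 --grip_force 40

```text
time_s: 17.65
eef_pos: [0.5905, 0.1474, 0.2048]
ee_rot: [-0.01, 1.0, 0.0, 0.0]
contact_force: [-1.2, 1.5, 4.0]
opening: 0.0638
gripper_force: 40.0
```

Call:
send_rows --deltas '[[[0,0,0.04,0,0,0],[0,0,0.1,0,0,0],[0,0,0.2,0,0,0],[0,0,0.25,0,0,0],[0,0,0.25,0,0,0],[0,0,0.1,0,0,0],[0,0,0,0,0,0],[0,0,0,0,0,0]]]'

```text
time_s: 18.65
eef_pos: [0.5897, 0.1472, 0.3436]
ee_rot: [-0.009, 1.0, -0.0, -0.001]
contact_force: [-0.5, -0.1, -3.0]
opening: 0.0636
gripper_force: 40.0
```

Call:
send_rows --deltas '[[[-0.037,-0.145,0,0,0,-0.0959],[-0.037,-0.145,0,0,0,-0.0959],[-0.037,-0.145,0,0,0,-0.0959],[-0.037,-0.145,0,0,0,-0.0959],[-0.037,-0.145,0,0,0,-0.0959],[-0.037,-0.145,0,0,0,-0.0959],[-0.037,-0.145,0,0,0,-0.0959],[-0.037,-0.145,0,0,0,-0.0959],[-0.037,-0.145,0,0,0,-0.0959],[-0.037,-0.145,0,0,0,-0.0959],[0,0,0,0,0,0],[0,0,0,0,0,0]]]'

```text
time_s: 20.15
eef_pos: [0.5347, -0.0698, 0.3444]
ee_rot: [0.651, 0.759, -0.0, -0.001]
contact_force: [1.0, 0.8, -1.8]
opening: 0.0636
gripper_force: 40.0
```

Run:
```python
from h import *
s=robot.camera("scene")[:,:,::-1].copy()
cv2.imwrite("pics/c5.png",crop(s,200,100,200,150,4))
```

```text
(no output)
```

View pics/c5.png

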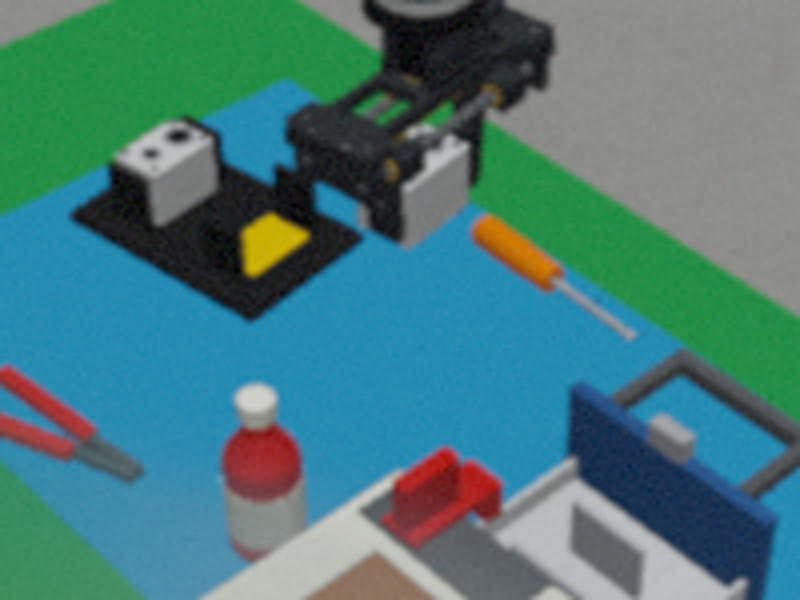

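Call:
send_rows --deltas '[[[0,0,-0.2,0,0,0],[0,0,-0.25,0,0,0],[0,0,-0.25,0,0,0],[0,0,-0.2,0,0,0],[0,0,-0.1,0,0,0],[0,0,-0.06,0,0,0],[0,0,-0.03,0,0,0],[0,0,0,0,0,0],[0,0,0,0,0,0]]]'

```text
time_s: 21.32
eef_pos: [0.5353, -0.0703, 0.1828]
ee_rot: [0.652, 0.759, 0.0, 0.001]
contact_force: [0.8, -1.2, -2.5]
opening: 0.0636
gripper_force: 40.0
```

Call:
send_rows --deltas '[[[0,0,-0.01,0,0,0],[0,0,-0.005,0,0,0],[0,0,0,0,0,0]]]'

```text
time_s: 21.7
eef_pos: [0.5349, -0.0702, 0.1797]
ee_rot: [0.652, 0.759, -0.0, -0.0]
contact_force: [-0.8, -0.6, -2.7]
opening: 0.0635
gripper_force: 40.0
```

Call:
send_rows --deltas '[[[0,0,-0.01,0,0,0],[0,0,-0.01,0,0,0],[0,0,0,0,0,0]]]'

```text
time_s: 22.08
eef_pos: [0.5349, -0.0702, 0.1769]
ee_rot: [0.652, 0.759, -0.0, -0.0]
contact_force: [-1.5, 0.2, 1.2]
opening: 0.0636
gripper_force: 40.0
```

Call:
send_rows --deltas '[[[0,0,0,0,0,0],[0,0,0,0,0,0],[0,0,0,0,0,0],[0,0,0.1,0,0,0],[0,0,0.3,0,0,0],[0,0,0.4,0,0,0],[0,0.12,0.05,0,0,0.1047],[0,0.12,0.05,0,0,0.1047],[0,0.12,0,0,0,0.1047],[0,0.12,0,0,0,0.1047],[0,0.12,0,0,0,0.1047],[0,0.12,0,0,0,0.1047],[0,0.12,0,0,0,0.1047],[0,0.12,0,0,0,0.1047],[0,0.12,0,0,0,0.1047],[0,0.12,0,0,0,0.1047],[0,0,0,0,0,0]]]' --grip 1

```text
time_s: 24.2
eef_pos: [0.5348, 0.1106, 0.3127]
ee_rot: [-0.076, 0.997, -0.0, 0.001]
contact_force: [-0.5, -0.8, -0.6]
opening: 0.0882
gripper_force: 0.0
```

Run:
```python
from h import *
t=robot.camera("top")[:,:,::-1].copy(); s=robot.camera("scene")[:,:,::-1].copy()
u,v=proj("top",(.5365,-.081,.05)).astype(int); a,b=proj("scene",(.5365,-.081,.05)).astype(int); print(u,v,a,b)
o=np.zeros((520,800,3),np.uint8)
o[:240,:240]=crop(t,u-20,v-20,40,40,6); o[:240,250:490]=crop(s,a-20,b-20,40,40,6); 
o[260:520,:520]=crop(t,400,200,104,52,5)
cv2.imwrite("pics/c6.png",o)
```

```text
365 218 303 185
```

View pics/c6.png

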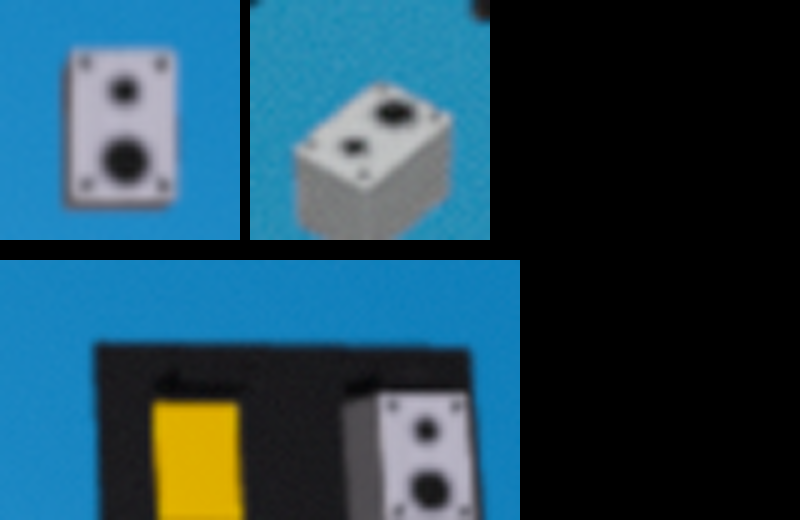

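Run:
```python
from h import *
T=lambda u,v,z:at("top",345+(u+.5)/6-.5,198+(v+.5)/6-.5,z)
C=lambda u,v,z:at("top",412+(u-400+.5)/4-.5,205+(v+.5)/4-.5,z)
S=lambda u,v,z:at("scene",283+(u-250+.5)/6-.5,165+(v+.5)/6-.5,z)
def sh(n,P):
    f=lambda a,b:np.arctan2(*((a-b)[::-1])).round(3)
    print(n,np.mean(P,0).round(4),"yaw",f(P[0],P[3]),f(P[1],P[2]),"len",np.linalg.norm(P[0]-P[3]).round(4),"w",np.linalg.norm(P[0]-P[1]).round(4))
sh("screws",[T(*p,.05) for p in((86,62),(161,62),(163,184),(86,184))])
sh("corners",[T(*p,.05) for p in((70,48),(175,48),(177,203),(69,203))])
sh("scene",[S(*p,.05) for p in((312,144),(363,173),(435,116),(382,86))])
sh("finished",[C(*p,.06) for p in((665,95),(720,97),(727,182),(670,182))])
```

```text
screws [ 0.5364 -0.0803] yaw 0.142 0.151 len 0.0522 w 0.032
corners [ 0.5354 -0.08  ] yaw 0.137 0.147 len 0.0663 w 0.0448
scene [ 0.5375 -0.0801] yaw 0.173 0.137 len 0.0524 w 0.0312
finished [ 0.5305 -0.3819] yaw 0.139 0.157 len 0.054 w 0.0343
```

Call:
send_rows --deltas '[[[0.0017,-0.212,0,0,0,0],[0.0017,-0.212,0,0,0,0],[0.0017,-0.212,0,0,0,0],[0.0017,-0.212,0,0,0,0],[0.0017,-0.212,0,0,0,0],[0.0017,-0.212,0,0,0,0],[0,0,0,0,0,0],[0,0,-0.2,0,0,0],[0,0,-0.25,0,0,0],[0,0,-0.2,0,0,0],[0,0,-0.15,0,0,0],[0,0,-0.1,0,0,0],[0,0,0,0,0,0],[0,0,0,0,0,0]]]'

```text
time_s: 26.05
eef_pos: [0.5369, -0.081, 0.1776]
ee_rot: [-0.075, 0.997, -0.0, 0.001]
contact_force: [0.9, -0.2, 0.2]
opening: 0.0882
gripper_force: 0.0
```

Call:
send_rows --deltas '[[[0,0,0,0,0,0],[0,0,0,0,0,0],[0,0,0,0,0,0],[0,0,0,0,0,0],[0,0,0,0,0,0],[0,0,0,0,0,0]]]' --grip 0.2 --grip_force 40

```text
time_s: 26.8
eef_pos: [0.5364, -0.081, 0.1767]
ee_rot: [-0.075, 0.997, 0.0, -0.0]
contact_force: [-0.5, 0.5, 1.2]
opening: 0.0436
gripper_force: 40.0
```

Call:
send_rows --deltas '[[[0,0,0.05,0,0,0],[0,0,0.15,0,0,0],[0,0,0.25,0,0,0],[0,0,0.2,0,0,0],[-0.01,-0.103,0,0,0,0],[-0.0235,-0.206,0,0,0,0],[-0.0235,-0.206,0,0,0,0],[-0.0235,-0.206,0,0,0,0],[-0.0235,-0.206,0,0,0,0],[-0.0235,-0.206,0,0,0,0],[-0.0135,-0.206,0,0,0,0],[0,0,0,0,0,0],[0,0,0,0,0,0]]]'

```text
time_s: 28.42
eef_pos: [0.5145, -0.2817, 0.2726]
ee_rot: [-0.075, 0.997, 0.001, -0.001]
contact_force: [-0.3, 0.0, -2.8]
opening: 0.0438
gripper_force: 40.0
```

Run:
```python
from h import *
t=robot.camera("top")[:,:,::-1].copy(); s=robot.camera("scene")[:,:,::-1].copy()
o=np.zeros((520,800,3),np.uint8)
o[:480,:400]=crop(t,410,195,80,96,5); o[:500,405:800]=crop(s,215,105,79,100,5)
cv2.imwrite("pics/c7.png",o)
```

```text
(no output)
```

View pics/c7.png

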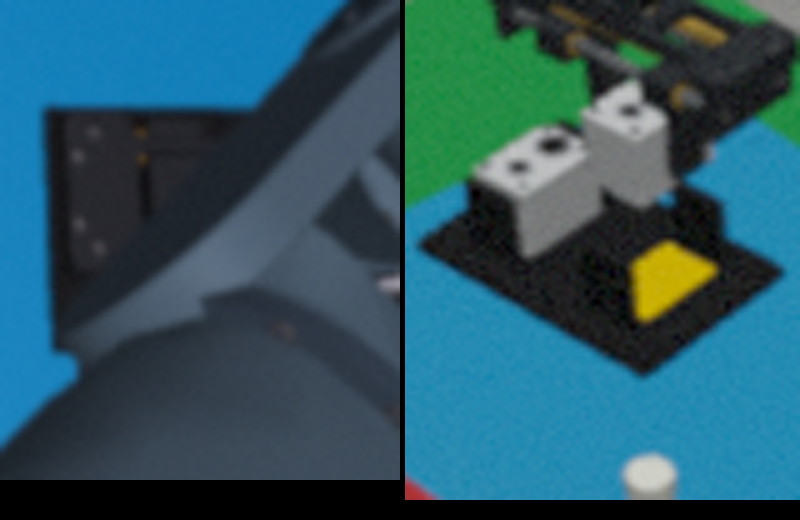

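The housing is held level, with the pad below it and its long axis parallel to the carrier. Lowering it now.

Call:
send_rows --deltas '[[[0.004,0,-0.12,0,0,0],[0,0,-0.15,0,0,0],[0,0,-0.12,0,0,0],[0,0,-0.08,0,0,0],[0,0,-0.05,0,0,0],[0,0,0,0,0,0],[0,0,0,0,0,0]]]'

```text
time_s: 29.4
eef_pos: [0.5162, -0.2821, 0.1969]
ee_rot: [-0.075, 0.997, -0.0, 0.0]
contact_force: [0.7, -0.5, -2.6]
opening: 0.044
gripper_force: 40.0
```

Call:
send_rows --deltas '[[[0,0,-0.01,0,0,0],[0,0,-0.007,0,0,0],[0,0,0,0,0,0],[0,0,0,0,0,0]]]'

```text
time_s: 29.9
eef_pos: [0.5159, -0.2819, 0.1937]
ee_rot: [-0.075, 0.997, -0.0, 0.0]
contact_force: [0.4, 0.2, -1.7]
opening: 0.0437
gripper_force: 40.0
```

Call:
send_rows --deltas '[[[0,0,-0.01,0,0,0],[0,0,-0.007,0,0,0],[0,0,0,0,0,0],[0,0,0,0,0,0]]]'

```text
time_s: 30.4
eef_pos: [0.5158, -0.2819, 0.1911]
ee_rot: [-0.075, 0.997, 0.0, -0.0]
contact_force: [0.8, -0.7, -2.0]
opening: 0.0437
gripper_force: 40.0
```

Call:
send_rows --deltas '[[[0,0,-0.01,0,0,0],[0,0,0,0,0,0],[0,0,0,0,0,0]]]'

```text
time_s: 30.78
eef_pos: [0.516, -0.2819, 0.1908]
ee_rot: [-0.076, 0.997, -0.0, 0.0]
contact_force: [-4.0, 2.1, 7.1]
opening: 0.044
gripper_force: 40.0
```

Call:
send_rows --deltas '[[[0,0,0.003,0,0,0],[0,0,0,0,0,0],[0,0,0,0,0,0],[0,0,0,0,0,0],[0,0,0.08,0,0,0],[0,0,0.2,0,0,0],[0,0,0.4,0,0,0],[0,0,0.4,0,0,0],[-0.1,0.3,0,0,0,0],[-0.1,0.3,0,0,0,0],[-0.1,0.3,0,0,0,0],[-0.1,0.3,0,0,0,0],[-0.1,0.3,0,0,0,0],[-0.1,0.3,0,0,0,0],[0,0,0,0,0,0],[0,0,0,0,0,0]]]' --grip 0.75

```text
time_s: 32.78
eef_pos: [0.4262, -0.0122, 0.3529]
ee_rot: [-0.076, 0.997, -0.001, 0.001]
contact_force: [0.2, -0.1, 0.4]
opening: 0.0665
gripper_force: 0.0
```

Run:
```python
from h import *
t=robot.camera("top")[:,:,::-1].copy(); s=robot.camera("scene")[:,:,::-1].copy()
o=np.zeros((600,800,3),np.uint8)
o[:280,:400]=crop(t,412,205,80,56,5); o[:280,405:800]=crop(s,215,115,79,56,5)
o[290:600,:480]=cv2.resize(t,(480,300))[:310] if 0 else cv2.resize(t,(480,310))
cv2.imwrite("pics/c8.png",o)
```

```text
(no output)
```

View pics/c8.png

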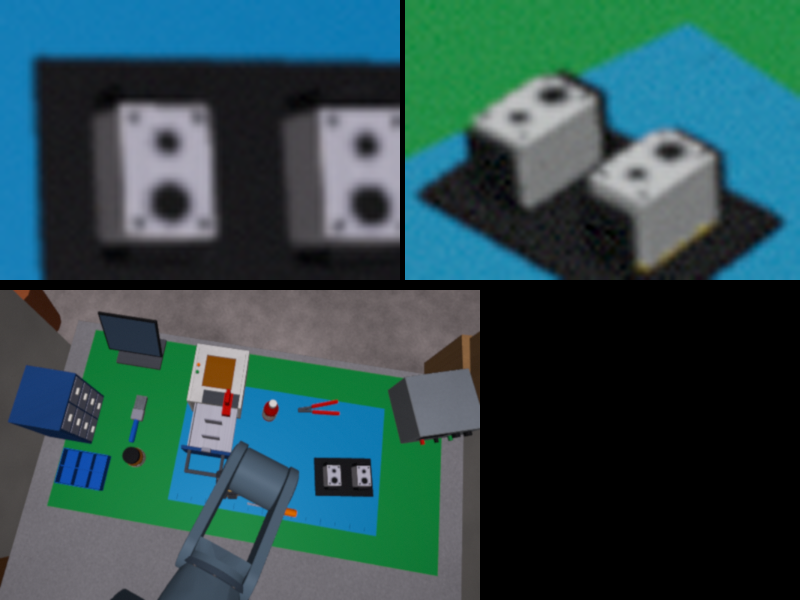

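The housing stands level on the pad between the stops, parallel to the finished one. The drawer is open, the catch is aside and everything else is undisturbed. I'll check the centring once, then hand in.

Run:
```python
from h import *
P=[at("top",412+(u+.5)/5-.5,205+(v+.5)/5-.5,.064) for u,v in((133,117),(197,117),(203,223),(138,223))]
d=np.mean(P,0)-[.5153,-.2818]; print(np.mean(P,0),d,[np.arctan2(*((P[i]-P[j])[::-1])) for i,j in((0,3),(1,2))])
if np.linalg.norm(d)<.005: print(robot.finish_job())
```

```text
[ 0.51553564 -0.28154303] [0.00023564 0.00025697] [np.float64(0.14856135830561473), np.float64(0.15149541078387127)]
the job is handed in; nothing more can be done
None
```

I handed the job in at about 33 s: the catch is fully aside, the drawer is fully open, and the housing stands on the yellow pad about 0.3 mm off centre by the top camera, with everything else left in place.

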